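# Seat a precision level in its adjusting nest and lock it with the cam lever

## Robot

A 6-joint arm with a two-finger parallel gripper is mounted at the origin on a cart in front of the work surface, level with it; the furniture and walls round the work are solid. World frame = base frame: x ahead of the robot, y to its left, z up, the work surface at z = 0. Lengths are in mm, angles in rad, forces in N, time in s.
With the tool pointing down it reaches from about 275 to 1000 mm from the base axis. Payload 8.4 kg.
Tool frame: the origin (TCP) lies between the finger pads; the fingertips stand 22 mm ahead of it and the grasp point (between the pads) lies 3 mm ahead of it (r.nose_length is the z of the fingertips in the tool frame, in mm); z points along the fingers, y is the line along which they close (so a half turn about z gives the same grasp; the last joint's range is limited). The gripper opens to 85 mm and grips with 20 to 120 N. Pads are 22 mm wide; open, the fingers measure 114 mm over their backs; the gripper's body (76 mm by 85 mm) begins 54 mm behind the grasp point. The pads swing forward as they close: fully open they stand 13 mm farther back than shut.
Start: joints at [-1.274, 0.353, 1.633, -0, 1.155, -0.002], TCP at [183.982, -597.31, 253.281] pointing down, gripper open.
Joint ranges: [-2.63, 2.63], [-0.92, 2.1], [0.06, 2.66], [-1.3, 4.44], [0, 2.69], [-3.02, 3.02]. Speed limits (rad/s): [2.22, 2.22, 2.79, 3.14, 3.14, 3.14].

## Interface

Orientations are given as [roll, pitch, yaw] about the fixed x, y, z axes, in that order (R = Rz(yaw) Ry(pitch) Rx(roll)).
In Python, from rig import r gives the robot as it stands.
- The arm moves only by the shell command python3 steer.py 'ROWS' [FORCE]. ROWS is a JSON object whose key "segments" holds a list of rows, 1 to 5 of them, each of 7 numbers: a rotation vector rx, ry, rz in units of 0.05 rad, then dx, dy, dz in units of 100 mm, then the opening from 0.0 (shut) to 1.0 (fully open); each row shifts and turns the commanded pose from where the row before left it, along the tool's axes as they then stand; what a row does not reach is not made up. A row lasts 1/12 s, in which the tool goes at most 41.7 mm and 0.125 rad, less where a joint would pass 70% of its speed; a pose out of reach is approached as far as the arm can. The fingers move at their own pace and stop on an object; FORCE is the grip in N (left out, the last holds). Time passes only in rows, so rows that do not move let the fingers close. It prints the time, the measured TCP pose, the force, the opening and the grip force at its end. Input that does not fit is refused with a message, and nothing moves.
- r.sense(): the state, without advancing time (a new reading comes with each control period).
- r.grab_frame(name): name is "scene" or "top" or "wrist"; returns the picture (400x640x3 uint8, red, green, blue); there is no depth.
- r.camera_params(name): a dict with "fx", "fy", "cx", "cy" (pixels), "dist_coeffs" ([k1, k2, p1, p2, k3] as OpenCV has them; the pictures are not rectified), "rvec" (rotation vector, rad) and "tvec" (3), from world to camera coordinates, as OpenCV has them. Camera axes: x right, y down, z forward; pixel columns grow to the right and rows downward; lengths in mm; the calibration is good to about 2 mm. A picture is of the moment at which its call begins: read the wrist's pose just before it. camera_params takes no time and is no camera call; for the wrist camera it gives the pose at the moment of the call.
- r.sign_off(): hands the job in; it is judged then, once.
The state is a dict: "clock": time; "qpos": joint angles; "qvel": joint speeds; "joint_efforts": joint torques, N m; "eef_pos": TCP position; "tcp_rot": TCP orientation; "contact_force": force on the tool from outside, world axes, zero at the start; "wrist_torque": the same for the moment, N m; "opening": opening from 0.0 (shut) to 1.0 (fully open); "grasp_force": force on a finger pad.
Only numpy, scipy, OpenCV 4.12 (cv2) and the standard library are available. Lean on these libraries where they do the work, as an engineer would, in place of code of your own. Each camera call takes 0.05 s, during which the arm holds its last target. There are 200 camera calls.

## Task

The precision level (the long dark bar) has been left loose and askew on the adjusting nest. Without lifting it, push it flat against the long fence at the back, slide it along the fence to the right until its end touches the end stop, and then, with the level home, push the ball-ended cam lever round to the left as far as it goes so that the cam clamps the level. Leave everything else on the bench where it is.

Things in the scene. Friction and masses are not known exactly. Their poses are not given: they have to be found in the camera images.
- level: precision level (all sizes in mm): long dark bar, 150 (its y) x 36 (its x) x 44 high, about 0.6 kg, with two small light posts on top; the lowest 22 mm is the full 36x150 bar, above it is narrower (24 wide to 34 high, the posts 20 wide to 44). Loose, standing on the plate, slides under less than 10 N (the first knock may read more). Origin: centre of its underside. It may stand either end first.
- nest: adjusting nest: plain grey steel base plate (mm), 225 (x) x 400 (y) x 16 thick, fixed to the bench. Its axes: x away from the robot to the fence, y to the left along the fence, z up. Origin: on the bench surface right under the point home; the plate reaches from x -140 to +85 and from y -130 to +270 in this frame.
- home (a point): centre of the underside of the level when it is home, on the plate's top face (16 mm above the bench), axes as the nest's. Home: level's long axis along y, its +x side on the fence face (x = +18 mm), its -y end on the end stop (y = -75 mm).
- fence: straight steel fence screwed on the plate (mm), 16 thick, 24 high above the plate, 345 long: its working face looks to the nest's -x and lies at x = +18 of home, from y -90 to +255. Origin equals the nest's.
- end_stop: steel stop block (mm), 34 (x) x 24 (y) x 24 high, at the right (-y) end of the nest, with a round button of 14 dia centred 11 above the plate that points to +y; the button's end is at x = 0, y = -75 of home. Origin equals the nest's.
- cam_lever (a joint): hinge of the cam lever about the vertical at point cam_pivot. 0 = fully open (lever points to the nest's -x, to the robot), grows as the lever turns clockwise seen from above (knob goes to the left, +y, then to the fence), 1.50 rad = fully closed stop (lever points to +y, 4 degrees short of parallel to the fence). It stays where it is left (0.05 N m friction).
- cam_pivot (a point): axis of the cam lever (mm), 11 above the plate: at x = -41.7, y = 0 of home. The round eccentric steel cam on it, 36 dia, 4 to 18 above the plate, stands nearly 6 clear of a level that is home when the lever is open, and meets it near 1.25 rad; from there it squeezes the level against the fence, which takes some 3 to 8 N at the knob, up to the stop.
- knob (a point): centre of the black ball knob (mm), 23 dia, on the end of the cam lever: 72 from the pivot axis, 29 above the plate; moves with the lever.
- screwdriver: cross-head screwdriver, 155 mm long, lying on the plate's ledge behind the fence (loose); leave it alone
- loupe_1: black loupe, 42x66x24 mm, on the bench right of the plate (loose); leave it alone
- oil: small dropper bottle with dark cap, 40 dia x 120 mm tall, on the bench right of the plate (loose); leave it alone
- jar: white jar with lid, 60 dia x 70 mm tall, on the bench right of the plate (loose); leave it alone
- block: small steel gauge block, 10x35x20 mm, on the plate's ledge behind the fence, to the right (loose); leave it alone
- tweezers: metal wafer tweezers, 144 mm long, lying on the bench right of the plate, on the near side (loose); leave it alone

How it is judged (in metres and radians):
On the way:
1. the level lies against fence and end stop (within 4 mm each, 2 degrees) while the cam lever is still open (below 0.8 rad) (x of level in the frame of home between -0.004 and 0.003 m and y of level in the frame of home between -0.003 and 0.004 m and angle between the y axis of level and the y axis of home, either way round below 0.035 rad and value of joint cam_lever below 0.8 rad), for 0.2 s.
At the end, for the whole second after the job is handed in: The level rests on the plate, against the fence (within 2 mm) and the end stop (within 2.5 mm), in line with the fence within about 1 degree; the cam lever is fully closed (above 1.4 rad) and the level is pressed on the fence with more than 1 N (x of level in the frame of home between -0.002 and 0.003 m and y of level in the frame of home between -0.003 and 0.0025 m and angle between the y axis of level and the y axis of home, either way round below 0.02 rad and value of joint cam_lever above 1.4 rad and contact force between level and fence above 1 N and linear speed of level below 0.01 m/s and z of level in the frame of home below 0.003 m); the robot touches nothing.
It fails at once if the level is lifted off the plate (over 8 mm) or tipped (over 0.15 rad) (z of level in the frame of home above 0.008 m or angle between level's own z axis and vertical above 0.15 rad).
It fails at once if one of the bystanders is moved more than 15 mm (distance of any of screwdriver, loupe_1, oil, jar, block, tweezers from where it was at the start of the episode above 0.015 m).
It also fails if it takes over 64 s, if anything falls off the work surface, if the arm or the gripper's body presses on something with over 40 N, if the wrist force passes 120 N, or if a joint passes its speed limit or range.

## Working session

There is one attempt and no reset: what is moved stays moved. The work goes in short steps, Python scripts to look and compute and a shell command to move; the robot and the scene stay as the last step left them, time stands still between calls to the robot, and variables do not carry over. Pictures are saved under pics/ and viewed, at most 10 in all, crops included, and the job is handed in when it is done.

```bash
ls; mkdir -p pics
python3 - <<'E'
from rig import r
import cv2
s=r.sense();print(s)
for n in("scene","top"):
    im=r.grab_frame(n);cv2.imwrite(f"pics/{n}0.png",im[:,:,::-1])
    print(n,r.camera_params(n))
E
```

```text
pics
rig.py
steer.py
{'clock': 0.0, 'qpos': array([-1.27440567e+00,  3.53663158e-01,  1.63416830e+00, -9.01819002e-06,
        1.15520831e+00, -2.42375822e-03]), 'qvel': array([-0.00129725,  0.00082861,  0.00054525,  0.00062518, -0.00037893,
        0.001204  ]), 'joint_efforts': array([ 6.16715661e-04, -6.05255270e+01, -3.42067015e+01,  4.90270054e-05,
        9.37916804e-03,  1.66068895e-05]), 'eef_pos': array([ 183.83854088, -596.86090876,  252.53767564]), 'tcp_rot': array([-3.14014553e+00,  4.73781040e-06,  2.98818065e-01]), 'contact_force': array([0.18999904, 0.50640101, 0.49644452]), 'wrist_torque': array([ 0.04428964,  0.02125312, -0.02980195]), 'grasp_force': 0.0, 'opening': 1.0053883771301715}
scene {'fx': 456.18215530367473, 'fy': 456.18215530367473, 'cx': 316.7334845200608, 'cy': 202.41841722865962, 'dist_coeffs': array([0.02613237, 0.        , 0.        , 0.        , 0.        ]), 'rvec': array([ 0.73063398, -2.35055258,  1.41697726]), 'tvec': array([382.55940536, 252.09802671, 726.98796788])}
top {'fx': 403.81975858035133, 'fy': 403.81975858035133, 'cx': 320.01353289635637, 'cy': 197.7817213246849, 'dist_coeffs': array([-0.08150334,  0.        ,  0.        ,  0.        ,  0.        ]), 'rvec': array([ 2.10756841, -2.1419201 ,  0.14857693]), 'tvec': array([-97.18115832, 509.95687016, 955.33301967])}
```
View pics/top0.png

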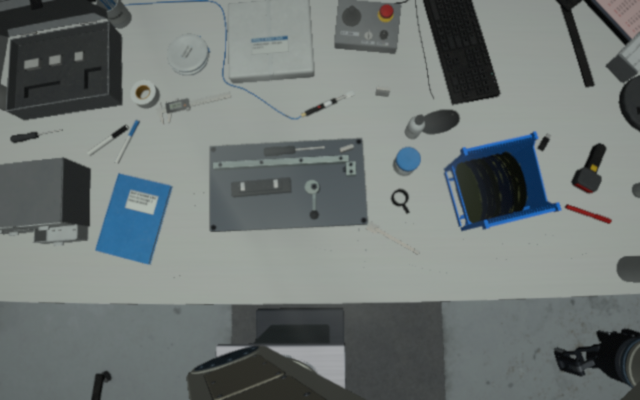

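View pics/scene0.png

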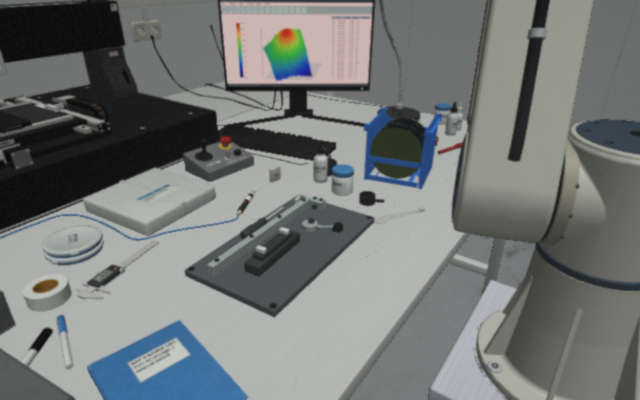

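Top view: the plate spans about (209,146) to (368,222), with the level near (261,187), the cam pivot near (312,187) and the knob near (314,215). The lever is open. I'll zoom in next.

Create h.py:
```python
import numpy as np, cv2
from rig import r
def ray(cp,uv,z):
    """pixels -> world points on plane z"""
    K=np.array([[cp['fx'],0,cp['cx']],[0,cp['fy'],cp['cy']],[0,0,1]])
    n=cv2.undistortPoints(np.float64(uv).reshape(-1,1,2),K,np.float64(cp['dist_coeffs'])).reshape(-1,2)
    R=cv2.Rodrigues(np.float64(cp['rvec']))[0]; c=-R.T@np.float64(cp['tvec'])
    d=np.c_[n,np.ones(len(n))]@R
    return c+d*((z-c[2])/d[:,2])[:,None]
def proj(cp,P):
    K=np.array([[cp['fx'],0,cp['cx']],[0,cp['fy'],cp['cy']],[0,0,1]])
    return cv2.projectPoints(np.float64(P).reshape(-1,1,3),np.float64(cp['rvec']),np.float64(cp['tvec']),K,np.float64(cp['dist_coeffs']))[0].reshape(-1,2)
```

Run:
```python
from h import *
cp=r.camera_params("top")
im=cv2.imread("pics/top0.png")
cv2.imwrite("pics/topcrop.png",cv2.resize(im[130:240,200:380],None,fx=4.4,fy=4.4,interpolation=cv2.INTER_CUBIC))
print(ray(cp,[(209,146),(362,138),(368,222),(211,232)],16).round(1))
print(ray(cp,[(314,215)],45),ray(cp,[(312,187)],27))
```

```text
[[ 655.3  184.4   16. ]
 [ 667.4 -215.9   16. ]
 [ 448.9 -223.9   16. ]
 [ 429.8  171.9   16. ]]
[[465.28975219 -90.24525472  45.        ]] [[538.39137653 -85.34397347  27.        ]]
```

View pics/topcrop.png

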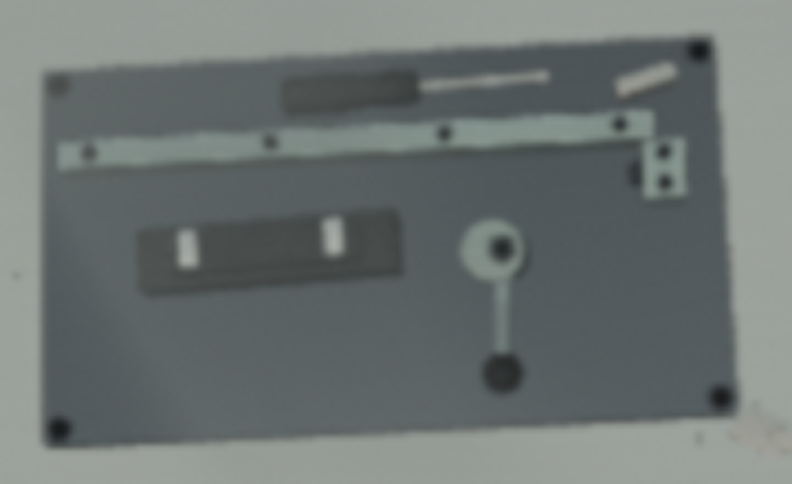

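Zoomed crop: plate with the fence at the top (crop row ~140), the end stop at (663,168) with its button to the left, the level at (270,252) slightly askew, the cam at (490,250) and the knob at (502,373).

```bash
cat > nest.py <<'E'
from h import *
cp=r.camera_params("top"); im=cv2.imread("pics/top0.png"); g=cv2.cvtColor(im,cv2.COLOR_BGR2GRAY)
m=np.uint8(g<125)*255; m[:125]=0;m[245:]=0;m[:,:195]=0;m[:,385:]=0
c=max(cv2.findContours(m,cv2.RETR_EXTERNAL,cv2.CHAIN_APPROX_NONE)[0],key=cv2.contourArea)
P=ray(cp,c.reshape(-1,2),16)[:,:2]
rect=cv2.minAreaRect(np.float32(P));print("plate",rect,cv2.boxPoints(rect).round(1).tolist())
# fence: bright teal strip in upper part
f=np.uint8(g>140)*255; inner=cv2.erode(cv2.drawContours(np.zeros_like(m),[c],-1,255,-1),np.ones((5,5)))
f&=inner
for k in cv2.findContours(f,cv2.RETR_EXTERNAL,cv2.CHAIN_APPROX_NONE)[0]:
    if cv2.contourArea(k)>20:
        Q=ray(cp,k.reshape(-1,2),40)[:,:2];print("bright",cv2.boundingRect(k),[np.round(v,2) for v in cv2.minAreaRect(np.float32(Q))])
d=np.uint8(g<72)*255&inner
for k in cv2.findContours(d,cv2.RETR_EXTERNAL,cv2.CHAIN_APPROX_NONE)[0]:
    if cv2.contourArea(k)>10:
        Q=ray(cp,k.reshape(-1,2),45)[:,:2];print("dark",cv2.boundingRect(k),[np.round(v,2) for v in cv2.minAreaRect(np.float32(Q))])
E
python3 nest.py
```

```text
plate ((549.3418579101562, -19.222900390625), (225.83474731445312, 399.91766357421875), 1.828794240951538) [[430.1000061035156, 177.0], [442.8999938964844, -222.6999969482422], [668.5999755859375, -215.5], [655.7999877929688, 184.1999969482422]]
bright (305, 157, 27, 5) [array([ 607.14, -101.53]), array([ 8.7 , 65.27]), np.float64(1.92)]
dark (211, 225, 6, 5) [array([439.61, 157.43]), array([12.72,  9.86]), np.float64(89.26)]
dark (361, 217, 5, 6) [array([ 452.19, -209.22]), array([ 9.71, 12.24]), np.float64(88.21)]
dark (310, 210, 9, 9) [array([467.73, -90.27]), array([19.54, 19.66]), np.float64(89.42)]
dark (261, 179, 30, 15) [array([526.68,  -0.82]), array([29.31, 77.39]), np.float64(26.9)]
dark (280, 146, 15, 8) [array([632.14, -24.4 ]), array([35.22, 18.23]), np.float64(88.71)]
dark (356, 140, 5, 5) [array([ 647.87, -202.95]), array([10.04, 10.48]), np.float64(88.25)]
```

Run:
```python
from h import *
cp=r.camera_params("top"); R=cv2.Rodrigues(np.float64(cp['rvec']))[0]; print("cam",-R.T@cp['tvec'])
h=np.array([579.06,-88.31]);a=.0319;Rn=np.array([[np.cos(a),-np.sin(a)],[np.sin(a),np.cos(a)]])
uv=np.array([(137,230),(400,210),(403,275),(143,295),(187,249),(333,237),(502,373),(502,248),(60,169),(650,140),(630,174)])/4.4+[200,130]
for z,i in((38,slice(0,4)),(60,slice(4,6)),(45,slice(6,7)),(34,slice(7,8)),(40,slice(8,10)),(27,slice(10,11))):
    p=ray(cp,uv[i],z)[:,:2];print(z,p.round(1).tolist(),"nest",((p-h)@Rn).round(1).tolist())
```

```text
cam [ 345.71077877 -128.19437019 1022.84486913]
38 [[552.3, 117.5], [560.9, -33.3], [523.3, -34.9], [514.6, 113.2]] nest [[-20.2, 206.6], [-16.4, 55.5], [-54.0, 55.1], [-58.0, 203.4]]
60 [[536.3, 83.6], [541.5, 1.9]] nest [[-37.2, 173.1], [-34.7, 91.3]]
45 [[465.8, -90.5]] nest [[-113.2, 1.4]]
34 [[538.6, -90.9]] nest [[-40.6, -1.3]]
40 [[588.7, 162.8], [598.4, -176.1]] nest [[17.6, 250.7], [16.5, -88.3]]
27 [[581.8, -164.7]] nest [[0.3, -76.4]]
```

Careful with the scale: shifts go in units of 100 mm and turns go in units of 0.05 rad. That gives: -31.3 mm is -0.313, 16 mm is 0.16, 0.089 rad is 1.78.

```bash
python3 -c "
from rig import r;print(r.nose_length)"
python3 steer.py '{"segments":[[0, 0, 1.78, 0, 0, 0, 1], [0, 0, 1.78, 0, 0, 0, 1], [0, 0, 1.78, 0, 0, 0, 1], [0, 0, 0, 0.16, -0.313, 0, 1], [0, 0, 0, 0.16, -0.313, 0, 1]]}'
for i in 1 2 ; do python3 steer.py '{"segments":[[0, 0, 0, 0.16, -0.313, 0, 1], [0, 0, 0, 0.16, -0.313, 0, 1], [0, 0, 0, 0.16, -0.313, 0, 1], [0, 0, 0, 0.16, -0.313, 0, 1], [0, 0, 0, 0.16, -0.313, 0, 1]]}'; done
```

```text
22.0
clock: 0.52
eef_pos: [213.6, -533.7, 252.5]
tcp_rot: [-3.141, 0.0, 0.029]
contact_force: [0.4, -0.4, 0.1]
opening: 1.001
grasp_force: 0.0
clock: 0.93
eef_pos: [289.2, -373.0, 253.0]
tcp_rot: [-3.141, 0.0, 0.031]
contact_force: [0.6, 0.0, -0.1]
opening: 1.002
grasp_force: 0.0
clock: 1.35
eef_pos: [364.1, -214.1, 253.2]
tcp_rot: [-3.142, 0.0, 0.032]
contact_force: [1.2, -0.0, 0.2]
opening: 1.001
grasp_force: 0.0
```

```bash
python3 steer.py '{"segments":[[0, 0, 0, 0.16, -0.313, 0, 1], [0, 0, 0, 0.16, -0.313, 0, 1], [0, 0, 0, 0.16, -0.313, 0, 1], [0, 0, 0, 0.16, -0.313, 0, 1], [0, 0, 0, 0.16, -0.313, 0, 1]]}' >/dev/null
python3 steer.py '{"segments":[[0, 0, 0, 0.16, -0.313, 0, 1], [0, 0, 0, 0.16, -0.313, 0, 1], [0, 0, 0, 0.16, -0.313, 0, 1], [0, 0, 0, 0, 0, 0, 1], [0, 0, 0, 0, 0, 0, 1]]}'
python3 - <<'E'
from h import *
cp=r.camera_params("wrist");im=r.grab_frame("wrist");cv2.imwrite("pics/w1.png",im[:,:,::-1])
import json;json.dump({k:np.asarray(v).tolist() for k,v in cp.items()},open("pics/w1.json","w"))
E
```

```text
clock: 2.18
eef_pos: [484.1, 40.0, 252.9]
tcp_rot: [3.142, 0.001, 0.035]
contact_force: [0.6, 0.4, -1.7]
opening: 0.999
grasp_force: 0.0
```

View pics/w1.png

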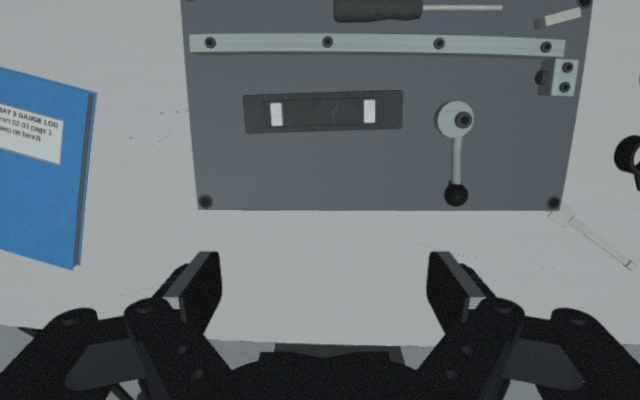

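Wrist view: level corners are near (244,94), (402,91), (401,127), (245,132), the fence face edge runs along row ~54, the button is at (540,78), the pivot at (463,120) and the knob at (456,195).

Run:
```python
from h import *
import json
cp=json.load(open("pics/w1.json"))
h=np.array([579.06,-88.31]);a=.0319;Rn=np.array([[np.cos(a),-np.sin(a)],[np.sin(a),np.cos(a)]])
for z,uv in((38,[(244,94),(402,91),(402,124),(245,126)]),(16,[(401,128),(246,133)]),(60,[(276,114),(370,111)]),(45,[(456,195)]),(34,[(463,120)]),(40,[(190,53),(564,55)]),(27,[(535,78)]),(16,[(198,210),(563,210)])):
    p=ray(cp,uv,z)[:,:2];print(z,p.round(1).tolist(),"nest",((p-h)@Rn).round(1).tolist())
```

```text
38 [[554.2, 117.3], [561.9, -29.6], [531.7, -32.2], [524.7, 116.9]] nest [[-18.3, 206.3], [-15.3, 59.3], [-45.5, 57.6], [-47.8, 206.8]]
16 [[526.3, -36.5], [515.8, 120.9]] nest [[-51.1, 53.5], [-56.5, 211.1]]
60 [[537.7, 84.4], [543.2, 1.9]] nest [[-35.8, 173.9], [-33.0, 91.3]]
45 [[465.7, -90.7]] nest [[-113.4, 1.2]]
34 [[537.8, -92.1]] nest [[-41.3, -2.5]]
40 [[589.3, 165.7], [602.5, -178.8]] nest [[18.3, 253.6], [20.5, -91.2]]
27 [[581.2, -161.5]] nest [[-0.2, -73.2]]
16 [[431.4, 175.5], [445.1, -227.3]] nest [[-139.1, 268.4], [-138.3, -134.6]]
```

Scaled: 35 mm is 0.35, 40 mm is 0.4.

```bash
python3 steer.py '{"segments":[[0, 0, 0, 0, 0, 0.4, 1], [0, 0, 0, 0, 0, 0.4, 1], [0, 0, 0, 0, 0, 0.4, 1], [0, 0, 0, 0, 0, 0.4, 1], [0, 0, 0, 0, 0, 0.35, 1]]}' | head -5
python3 steer.py '{"segments":[[0, 0, 0, 0, 0, 0.08, 1], [0, 0, 0, 0, 0, 0.04, 1], [0, 0, 0, 0, 0, 0, 1], [0, 0, 0, 0, 0, 0, 1]]}'
python3 - <<'E'
from h import *
im=r.grab_frame("scene");cv2.imwrite("pics/s1.png",cv2.resize(im[190:330,170:390,::-1],None,fx=3.4,fy=3.4,interpolation=cv2.INTER_CUBIC))
E
```

```text
clock: 2.65
eef_pos: [482.6, 37.1, 56.4]
tcp_rot: [3.141, 0.001, 0.03]
contact_force: [0.0, -0.1, -0.5]
opening: 0.999
clock: 2.98
eef_pos: [485.1, 38.2, 47.9]
tcp_rot: [-3.142, -0.002, 0.031]
contact_force: [0.6, 1.0, 0.1]
opening: 1.001
grasp_force: 0.0
```

View pics/s1.png

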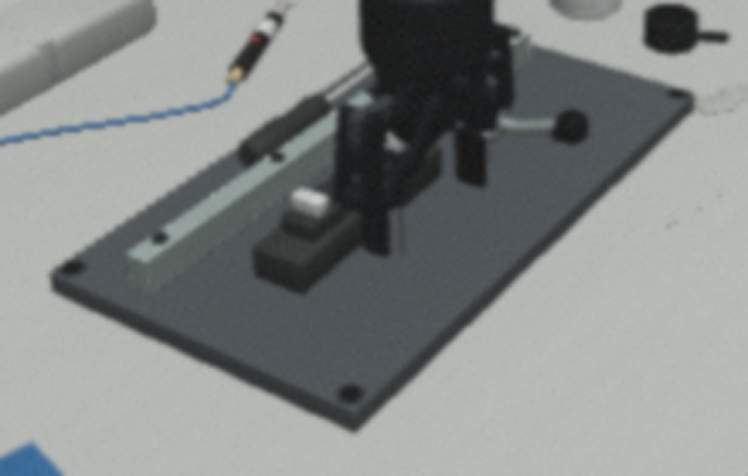

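Scene crop: both fingers stand on the near side of the level. The left fingertip's lower end is at crop (375,253) and the right one at (472,184). I'll check the tip height against these.

Run:
```python
from h import *
cp=r.camera_params("scene")
h=np.array([579.06,-88.31]);a=.0319;Rn=np.array([[np.cos(a),-np.sin(a)],[np.sin(a),np.cos(a)]])
uv=np.array([(362,248),(388,254),(457,178),(484,187)])/3.4+[170,190]
for z in (20,26,33,39):
    p=ray(cp,uv,z)[:,:2];print(z,"nest",((p-h)@Rn).round(1).tolist())
p=np.array([485.1,38.2]);print((p-h)@Rn)
```

```text
20 nest [[-58.5, 158.6], [-75.1, 155.1], [-63.4, 64.5], [-83.6, 63.9]]
26 nest [[-63.8, 165.2], [-80.2, 161.8], [-68.6, 72.2], [-88.5, 71.5]]
33 nest [[-69.9, 172.9], [-86.1, 169.5], [-74.7, 81.1], [-94.4, 80.5]]
39 nest [[-75.2, 179.6], [-91.2, 176.2], [-79.9, 88.8], [-99.3, 88.2]]
[-89.87721216 129.44245221]
```

```bash
for i in 1 2 3; do python3 steer.py '{"segments":[[0, 0, 0, 0, 0, 0.04, 1], [0, 0, 0, 0, 0, 0, 1]]}' | sed -n 2,4p; done
```

```text
eef_pos: [484.7, 38.6, 43.2]
tcp_rot: [-3.142, -0.002, 0.032]
contact_force: [-0.1, -0.3, 0.3]
eef_pos: [484.0, 38.6, 38.3]
tcp_rot: [-3.142, -0.0, 0.032]
contact_force: [-0.7, 0.1, -0.2]
eef_pos: [483.6, 38.6, 33.8]
tcp_rot: [3.142, 0.001, 0.032]
contact_force: [-0.2, -0.9, 0.1]
```

Scaled: 4 mm is 0.04, 10 mm is 0.1.

```bash
python3 steer.py '{"segments":[[0, 0, 0, 0.1, 0, 0, 1], [0, 0, 0, 0.08, 0, 0, 1], [0, 0, 0, 0.04, 0, 0, 1], [0, 0, 0, 0.04, 0, 0, 1], [0, 0, 0, 0.04, 0, 0, 1]]}' | sed -n 2,4p
for i in 1 2 3; do python3 steer.py '{"segments":[[0, 0, 0, 0.03, 0, 0, 1], [0, 0, 0, 0.03, 0, 0, 1]]}' | sed -n 2,4p; done
```

```text
eef_pos: [513.4, 39.5, 34.1]
tcp_rot: [-3.142, 0.002, 0.032]
contact_force: [-6.5, 1.2, 3.5]
eef_pos: [518.1, 39.6, 33.9]
tcp_rot: [3.141, 0.004, 0.032]
contact_force: [-7.9, -0.1, 5.9]
eef_pos: [523.9, 39.7, 33.9]
tcp_rot: [3.141, 0.004, 0.032]
contact_force: [-7.9, 0.1, 4.6]
eef_pos: [530.1, 39.9, 33.9]
tcp_rot: [3.141, 0.004, 0.032]
contact_force: [-7.0, 0.4, 4.4]
```

```bash
for i in 1 2 3; do python3 steer.py '{"segments":[[0, 0, 0, 0.02, 0, 0, 1], [0, 0, 0, 0.02, 0, 0, 1]]}' | sed -n 2,4p; done
```

```text
eef_pos: [534.2, 40.1, 33.9]
tcp_rot: [3.141, 0.004, 0.032]
contact_force: [-6.7, -0.4, 4.9]
eef_pos: [537.9, 40.2, 33.9]
tcp_rot: [3.141, 0.004, 0.032]
contact_force: [-7.1, -0.4, 6.0]
eef_pos: [542.0, 40.3, 33.9]
tcp_rot: [3.141, 0.004, 0.032]
contact_force: [-7.4, 0.3, 4.4]
```

```bash
for i in 1 2 3 4; do python3 steer.py '{"segments":[[0, 0, 0, 0.015, 0, 0, 1], [0, 0, 0, 0, 0, 0, 1]]}' | sed -n 2,4p; done
```

```text
eef_pos: [544.2, 40.4, 33.9]
tcp_rot: [3.142, 0.003, 0.032]
contact_force: [-4.5, -0.2, 1.6]
eef_pos: [545.8, 40.4, 33.9]
tcp_rot: [3.141, 0.002, 0.032]
contact_force: [-3.8, -0.7, -0.3]
eef_pos: [547.6, 40.5, 33.9]
tcp_rot: [3.142, 0.002, 0.032]
contact_force: [-3.7, 0.3, 0.7]
eef_pos: [547.6, 40.5, 33.9]
tcp_rot: [3.141, 0.005, 0.032]
contact_force: [-9.8, -0.6, 5.8]
```

Scaled: 1 mm is 0.01.

```bash
python3 steer.py '{"segments":[[0, 0, 0, 0.01, 0, 0, 1], [0, 0, 0, 0, 0, 0, 1]]}' | sed -n 2,4p
python3 steer.py '{"segments":[[0, 0, 0, -0.06, 0, 0, 1], [0, 0, 0, -0.16, 0, 0, 1], [0, 0, 0, -0.1, 0, 0, 1], [0, 0, 0, 0, 0, 0, 1]]}' | sed -n 2,4p
python3 - <<'E'
from h import *
im=r.grab_frame("top");cv2.imwrite("pics/t2.png",cv2.resize(im[130:240,200:380,::-1],None,fx=4.4,fy=4.4,interpolation=cv2.INTER_CUBIC))
E
```

```text
eef_pos: [547.6, 40.5, 33.8]
tcp_rot: [3.141, 0.007, 0.032]
contact_force: [-13.4, 0.8, 9.7]
eef_pos: [517.1, 39.6, 34.1]
tcp_rot: [3.142, 0.001, 0.032]
contact_force: [-0.5, -0.6, -0.2]
```

View pics/t2.png

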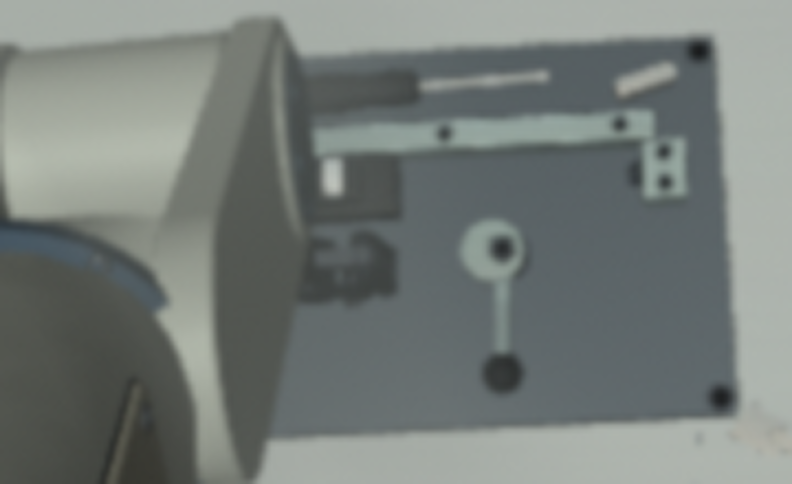

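Top crop: the level's back edge now lies along the fence, with its right end at crop x≈400. The lever is untouched. Next I'll push the left end.

Scaled: -27 mm is -0.27, -13 mm is -0.13.

```bash
python3 steer.py '{"segments":[[0, 0, 0, 0, 0, -0.13, 1], [0, 0, 0, 0, -0.27, 0, 0], [0, 0, 0, 0, -0.27, 0, 0], [0, 0, 0, 0, -0.27, 0, 0], [0, 0, 0, 0, -0.27, 0, 0]]}' >/dev/null
python3 steer.py '{"segments":[[0, 0, 0, 0, 0, 0, 0], [0, 0, 0, 0, 0, 0, 0], [0, 0, 0, 0, 0, 0, 0], [0, 0, 0, 0, 0, 0, 0], [0, 0, 0, 0, 0, 0, 0]]}'
python3 steer.py '{"segments":[[0, 0, 0, 0.19, 0, 0, 0], [0, 0, 0, 0.19, 0, 0, 0], [0, 0, 0, 0.19, 0, 0, 0], [0, 0, 0, 0, 0, 0, 0], [0, 0, 0, 0, 0, 0, 0]]}'
```

```text
clock: 7.0
eef_pos: [515.7, 146.7, 47.3]
tcp_rot: [3.142, -0.0, 0.031]
contact_force: [0.4, 0.0, -0.4]
opening: -0.004
grasp_force: 0.0
clock: 7.42
eef_pos: [573.2, 148.6, 47.2]
tcp_rot: [-3.142, -0.0, 0.03]
contact_force: [-0.3, 0.3, -0.1]
opening: 0.003
grasp_force: 0.0
```

Scaled: -2 mm is -0.02, 4 mm is 0.04.

```bash
python3 steer.py '{"segments":[[0, 0, 0, -0.02, 0.04, 0, 0], [0, 0, 0, 0, 0.04, 0, 0], [0, 0, 0, 0, 0.03, 0, 0], [0, 0, 0, 0, 0.03, 0, 0], [0, 0, 0, 0, 0.03, 0, 0]]}' | sed -n 2,4p
for i in 1 2 3 4; do python3 steer.py '{"segments":[[0, 0, 0, 0, 0.03, 0, 0], [0, 0, 0, 0, 0.03, 0, 0], [0, 0, 0, 0, 0.03, 0, 0]]}' | sed -n 2,4p; done
```

```text
eef_pos: [570.7, 131.9, 47.3]
tcp_rot: [3.142, 0.0, 0.032]
contact_force: [0.5, 0.9, 0.4]
eef_pos: [571.0, 123.7, 47.3]
tcp_rot: [-3.141, 0.0, 0.031]
contact_force: [-0.9, 5.8, 0.8]
eef_pos: [571.3, 114.8, 47.3]
tcp_rot: [-3.141, 0.0, 0.032]
contact_force: [-2.4, 5.2, 1.4]
eef_pos: [571.6, 105.8, 47.4]
tcp_rot: [-3.141, 0.0, 0.032]
contact_force: [-1.1, 5.4, 1.0]
eef_pos: [571.8, 96.8, 47.4]
tcp_rot: [-3.141, 0.0, 0.032]
contact_force: [-1.7, 4.7, 1.2]
```

```bash
for i in 1 2 3 4; do python3 steer.py '{"segments":[[0, 0, 0, 0, 0.04, 0, 0], [0, 0, 0, 0, 0.04, 0, 0], [0, 0, 0, 0, 0.04, 0, 0], [0, 0, 0, 0, 0.04, 0, 0], [0, 0, 0, 0, 0.04, 0, 0]]}' | sed -n 2,4p; done
```

```text
eef_pos: [572.5, 76.7, 47.3]
tcp_rot: [-3.141, 0.0, 0.032]
contact_force: [-2.4, 5.1, 0.5]
eef_pos: [573.1, 56.7, 47.3]
tcp_rot: [-3.141, 0.0, 0.032]
contact_force: [-2.2, 4.3, 1.1]
eef_pos: [573.7, 36.7, 47.3]
tcp_rot: [-3.141, 0.001, 0.032]
contact_force: [-1.8, 6.3, 1.3]
eef_pos: [574.4, 16.7, 47.3]
tcp_rot: [-3.141, 0.001, 0.032]
contact_force: [-2.0, 3.9, 0.5]
```

Scaled: 2 mm is 0.02.

```bash
python3 steer.py '{"segments":[[0, 0, 0, 0, 0.02, 0, 0], [0, 0, 0, 0, 0.02, 0, 0], [0, 0, 0, 0, 0.02, 0, 0]]}' | sed -n 2,4p; for i in 1 2 3 4 5; do python3 steer.py '{"segments":[[0, 0, 0, 0, 0.015, 0, 0], [0, 0, 0, 0, 0, 0, 0]]}' | sed -n 2,4p; done
```

```text
eef_pos: [574.6, 10.8, 47.4]
tcp_rot: [-3.141, 0.0, 0.031]
contact_force: [-0.7, 6.5, 1.8]
eef_pos: [574.6, 9.1, 47.3]
tcp_rot: [-3.141, 0.0, 0.032]
contact_force: [-1.2, 3.6, 1.6]
eef_pos: [574.7, 7.7, 47.3]
tcp_rot: [-3.141, 0.0, 0.032]
contact_force: [-1.4, 4.7, 1.6]
eef_pos: [574.7, 6.2, 47.3]
tcp_rot: [-3.141, 0.001, 0.032]
contact_force: [-2.7, 3.8, 1.8]
eef_pos: [574.7, 4.7, 47.3]
tcp_rot: [-3.141, 0.0, 0.032]
contact_force: [-2.2, 5.7, 2.9]
eef_pos: [574.8, 3.2, 47.3]
tcp_rot: [-3.141, 0.001, 0.032]
contact_force: [-1.6, 5.8, 1.9]
```

```bash
for i in 1 2 3 ; do python3 steer.py '{"segments":[[0, 0, 0, 0, 0.015, 0, 0], [0, 0, 0, 0, 0, 0, 0]]}' | sed -n 2,4p; done
```

```text
eef_pos: [574.8, 1.7, 47.3]
tcp_rot: [-3.141, 0.001, 0.032]
contact_force: [-1.6, 4.9, 1.3]
eef_pos: [574.9, 0.2, 47.3]
tcp_rot: [-3.141, 0.0, 0.032]
contact_force: [-1.6, 4.6, 1.7]
eef_pos: [574.9, -1.3, 47.3]
tcp_rot: [-3.141, 0.001, 0.032]
contact_force: [-2.1, 4.6, 2.1]
```

```bash
for i in 1 2 3 ; do python3 steer.py '{"segments":[[0, 0, 0, 0, 0.01, 0, 0], [0, 0, 0, 0, 0, 0, 0]]}' | sed -n 2,4p; done
```

```text
eef_pos: [574.9, -1.6, 47.3]
tcp_rot: [-3.14, 0.001, 0.031]
contact_force: [-1.6, 8.7, 2.0]
eef_pos: [575.0, -1.8, 47.3]
tcp_rot: [-3.139, 0.001, 0.031]
contact_force: [-1.7, 14.7, 1.7]
eef_pos: [575.0, -2.0, 47.3]
tcp_rot: [-3.138, 0.001, 0.03]
contact_force: [-1.9, 19.6, 2.4]
```

Scaled: -40 mm is -0.4, -25 mm is -0.25.

```bash
python3 steer.py '{"segments":[[0, 0, 0, 0, -0.1, 0, 0], [0, 0, 0, 0, 0, -0.4, 0], [0, 0, 0, -0.1, 0, -0.4, 0], [0, 0, 0, -0.25, 0.16, -0.28, 0], [0, 0, 0, -0.25, 0.2, -0.23, 0]]}' >/dev/null
python3 steer.py '{"segments":[[0, 0, 0, -0.25, 0.2, -0.23, 0], [0, 0, 0, -0.25, 0.2, -0.23, 0], [0, 0, 0, -0.2, 0.2, -0.23, 0], [0, 0, 0, 0, 0, 0, 0], [0, 0, 0, 0, 0, 0, 0]]}'
python3 - <<'E'
from h import *
cp=r.camera_params("wrist");im=r.grab_frame("wrist");cv2.imwrite("pics/w3.png",im[:,:,::-1])
import json;json.dump({k:np.asarray(v).tolist() for k,v in cp.items()},open("pics/w3.json","w"));print(r.sense()['qpos'])
E
```

```text
clock: 13.42
eef_pos: [448.3, -95.7, 248.7]
tcp_rot: [3.14, -0.003, 0.03]
contact_force: [-0.0, 0.2, 0.5]
opening: 0.0
grasp_force: 0.0
[-2.12041104e-01  9.53089679e-02  1.98253401e+00 -1.73763226e-04
  1.06186169e+00  1.32842123e+00]
```

View pics/w3.png

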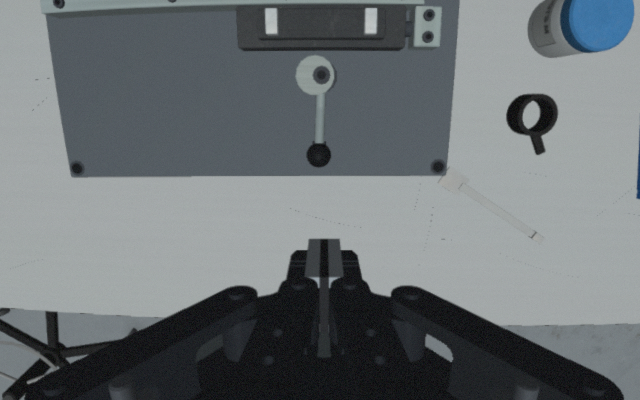

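Wrist view: the level is at (238–405, 5–49), with its right end on the button at (408,28) and its back edge on the fence. The lever is open, with the knob at (318,154) and the pivot at (321,75).

Run:
```python
from h import *
import json
cp=json.load(open("pics/w3.json"))
h=np.array([579.06,-88.31]);a=.0319;Rn=np.array([[np.cos(a),-np.sin(a)],[np.sin(a),np.cos(a)]])
for z,uv in((16,[(239,50),(404,50)]),(38,[(237,6),(238,39),(405,38)]),(60,[(271,21),(371,21)]),(45,[(318,154)]),(34,[(321,75)]),(40,[(46,13),(237,7)]),(16,[(72,178),(446,176)])):
    p=ray(cp,uv,z)[:,:2];print(z,"nest",((p-h)@Rn).round(1).tolist())
print((np.array([448.3,-95.7])-h)@Rn)
```

```text
16 nest [[-15.8, 77.6], [-16.3, -80.1]]
38 nest [[18.0, 72.5], [-9.4, 73.0], [-9.1, -75.8]]
60 nest [[0.6, 39.9], [0.4, -42.3]]
45 nest [[-112.1, 2.2]]
34 nest [[-40.7, -0.8]]
40 nest [[19.2, 249.3], [16.7, 72.1]]
16 nest [[-140.0, 267.8], [-139.6, -130.7]]
[-130.92917532   -3.21570366]
```

Scaled: -0.12 rad is -2.4.

```bash
python3 steer.py '{"segments":[[0, 0, -2.4, 0, 0, 0, 0], [0, 0, -2.4, 0, 0, 0, 0], [0, 0, -2.4, 0, 0, 0, 0], [0, 0, -2.4, 0, 0, 0, 0], [0, 0, -2.4, 0, 0, 0, 0]]}' >/dev/null
python3 steer.py '{"segments":[[0, 0, -2.4, 0, 0, 0, 0], [0, 0, -2.4, 0, 0, 0, 0], [0, 0, -2.4, 0, 0, 0, 0], [0, 0, -2.4, 0, 0, 0, 0], [0, 0, -2.4, 0, 0, 0, 0]]}' >/dev/null
python3 steer.py '{"segments":[[0, 0, -2.4, 0, 0, 0, 0], [0, 0, -2.4, 0, 0, 0, 0], [0, 0, -2.6, 0, 0, 0, 0], [0, 0, 0, 0, 0, 0, 0], [0, 0, 0, 0, 0, 0, 0]]}'
```

```text
clock: 14.72
eef_pos: [448.3, -94.0, 246.2]
tcp_rot: [-3.14, -0.0, 1.594]
contact_force: [0.7, 0.1, 0.8]
opening: -0.001
grasp_force: 0.0
```

Scaled: 39 mm is 0.39, -20.5 mm is -0.205.

```bash
python3 steer.py '{"segments":[[0, 0, 0, -0.2, 0.087, 0, 0], [0, 0, 0, -0.205, 0.087, 0, 0], [0, 0, 0, 0, 0, 0.39, 0], [0, 0, 0, 0, 0, 0.39, 0], [0, 0, 0, 0, 0, 0.39, 0]]}' >/dev/null
python3 steer.py '{"segments":[[0, 0, 0, 0, 0, 0.39, 0], [0, 0, 0, 0, 0, 0.3, 0], [0, 0, 0, 0, 0, 0, 0], [0, 0, 0, 0, 0, 0, 0]]}'
```

```text
clock: 15.47
eef_pos: [465.5, -134.1, 60.0]
tcp_rot: [-3.137, -0.001, 1.594]
contact_force: [-0.4, 0.5, 0.8]
opening: 0.002
grasp_force: 0.0
```

Scaled: 3 mm is 0.03, 1.5 mm is 0.015.

```bash
python3 steer.py '{"segments":[[0, 0, 0, 0.08, 0.015, 0, 0], [0, 0, 0, 0.06, 0, 0, 0], [0, 0, 0, 0.04, 0, 0, 0], [0, 0, 0, 0.03, 0, 0, 0], [0, 0, 0, 0, 0, 0, 0]]}' | sed -n 2,4p
python3 steer.py '{"segments":[[0, 0, 2, 0.073, -0.019, 0, 0], [0, 0, 2, 0.073, -0.019, 0, 0], [0, 0, 2, 0.073, -0.019, 0, 0], [0, 0, 0, 0, 0, 0, 0]]}'| sed -n 2,4p
cat > lev.py <<'E'
from h import *
s=r.sense();h=np.array([579.06,-88.31]);a=.0319;Rn=np.array([[np.cos(a),-np.sin(a)],[np.sin(a),np.cos(a)]])
p=(s['eef_pos'][:2]-h)@Rn-[-41.7,0]; psi=s['tcp_rot'][2]-a
t=np.array([np.cos(psi),np.sin(psi)]),np.array([np.sin(psi),-np.cos(psi)])
print("rel pivot in tool axes (want -22.5,-72):",(p@t[0]).round(1),(p@t[1]).round(1),"phi",(np.pi/2-psi).round(3),"F",s['contact_force'].round(1))
E
python3 lev.py
```

```text
eef_pos: [468.2, -113.0, 62.4]
tcp_rot: [3.14, 0.0, 1.597]
contact_force: [-0.7, 0.8, -0.5]
eef_pos: [463.5, -90.8, 61.8]
tcp_rot: [3.141, -0.0, 1.293]
contact_force: [0.6, 0.6, 0.1]
rel pivot in tool axes (want -22.5,-72): -21.4 -70.7 phi 0.31 F [0.6 0.6 0.1]
```

Scaled: 1 mm is 0.01, 7.3 mm is 0.073, 0.1 rad is 2.

```bash
python3 steer.py '{"segments":[[0, 0, 2, 0.073, -0.019, 0.01, 0], [0, 0, 2, 0.073, -0.019, 0, 0], [0, 0, 2, 0.073, -0.019, 0, 0], [0, 0, 2, 0.073, -0.019, 0, 0], [0, 0, 0, 0, 0, 0, 0]]}'| sed -n 2,4p; python3 lev.py
python3 - <<'E'
from h import *
im=r.grab_frame("scene");cv2.imwrite("pics/s4.png",cv2.resize(im[190:330,170:390,::-1],None,fx=3.4,fy=3.4,interpolation=cv2.INTER_CUBIC))
E
```

```text
eef_pos: [469.1, -61.5, 60.6]
tcp_rot: [3.141, -0.0, 0.896]
contact_force: [-0.5, 0.3, -0.8]
rel pivot in tool axes (want -22.5,-72): -20.7 -70.9 phi 0.707 F [-0.5  0.3 -0.8]
```

View pics/s4.png

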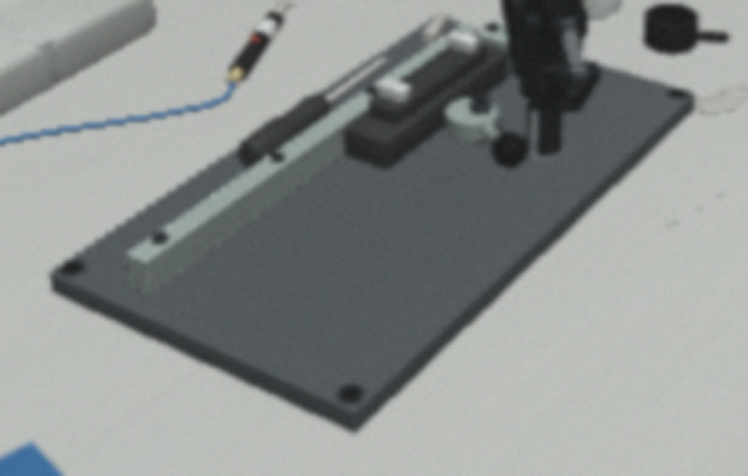

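Scene crop: the knob at (509,150) moves ahead of the fingers at (548,130), so the push works. The level is still home. I'll continue round the arc.

Scaled: -2 mm is -0.02, 7.2 mm is 0.072, 0.1 rad is 2.

```bash
python3 steer.py '{"segments":[[0, 0, 2, 0.072, -0.02, 0, 0], [0, 0, 2, 0.072, -0.02, 0, 0], [0, 0, 2, 0.072, -0.02, 0, 0], [0, 0, 2, 0.072, -0.02, 0, 0], [0, 0, 0, 0, 0, 0, 0]]}'| sed -n 2,4p; python3 lev.py
for i in 1 2; do python3 steer.py '{"segments":[[0, 0, 1, 0.036, -0.01, 0, 0], [0, 0, 1, 0.036, -0.01, 0, 0], [0, 0, 0, 0, 0, 0, 0]]}'| sed -n 4p; python3 lev.py; done
```

```text
eef_pos: [484.9, -36.6, 60.5]
tcp_rot: [3.141, -0.001, 0.498]
contact_force: [-0.7, -0.2, 0.2]
rel pivot in tool axes (want -22.5,-72): -20.8 -71.7 phi 1.105 F [-0.7 -0.2  0.2]
contact_force: [0.1, 0.1, -0.4]
rel pivot in tool axes (want -22.5,-72): -21.3 -71.8 phi 1.201 F [ 0.1  0.1 -0.4]
contact_force: [-1.4, 0.3, 0.5]
rel pivot in tool axes (want -22.5,-72): -21.6 -71.9 phi 1.302 F [-1.4  0.3  0.5]
```

```bash
for i in 1 2; do python3 steer.py '{"segments":[[0, 0, 1, 0.04, -0.01, 0, 0], [0, 0, 1, 0.04, -0.01, 0, 0], [0, 0, 0, 0, 0, 0, 0]]}'| sed -n 4p; python3 lev.py; done
```

```text
contact_force: [-1.2, -0.4, 0.6]
rel pivot in tool axes (want -22.5,-72): -21.1 -72.0 phi 1.402 F [-1.2 -0.4  0.6]
contact_force: [-3.7, 0.3, 2.6]
rel pivot in tool axes (want -22.5,-72): -20.9 -72.2 phi 1.502 F [-3.7  0.3  2.6]
```

Now push straight (tool x ≈ nest x) until the stop resists.

```bash
for i in 1 2 3 4 5; do python3 steer.py '{"segments":[[0, 0, 0, 0.015, 0, 0, 0], [0, 0, 0, 0, 0, 0, 0]]}'| sed -n 4p; python3 lev.py; done
```

```text
contact_force: [-8.4, -1.5, 6.0]
rel pivot in tool axes (want -22.5,-72): -20.5 -72.2 phi 1.5 F [-8.4 -1.5  6. ]
contact_force: [-10.7, -2.4, 6.2]
rel pivot in tool axes (want -22.5,-72): -20.3 -72.2 phi 1.5 F [-10.7  -2.4   6.2]
contact_force: [-15.2, -2.8, 11.5]
rel pivot in tool axes (want -22.5,-72): -20.1 -72.3 phi 1.5 F [-15.2  -2.8  11.5]
contact_force: [-18.8, -4.3, 11.0]
rel pivot in tool axes (want -22.5,-72): -19.9 -72.3 phi 1.5 F [-18.8  -4.3  11. ]
contact_force: [-22.5, -3.6, 15.9]
rel pivot in tool axes (want -22.5,-72): -19.7 -72.3 phi 1.5 F [-22.5  -3.6  15.9]
```

The stop is firm. I'll back off and check.

```bash
python3 steer.py '{"segments":[[0, 0, 0, -0.08, 0, 0, 0], [0, 0, 0, -0.15, 0, 0, 0], [0, 0, 0, -0.15, 0, -0.3, 0], [0, 0, 0, -0.2, 0, -0.35, 0], [0, 0, 0, -0.2, 0.1, -0.35, 0]]}' >/dev/null
python3 steer.py '{"segments":[[0, 0, 0, 0, 0.25, -0.35, 0], [0, 0, 0, 0, 0.25, -0.35, 0], [0, 0, 0, 0, 0.2, -0.2, 0], [0, 0, 0, 0, 0, 0, 0], [0, 0, 0, 0, 0, 0, 0]]}'
python3 - <<'E'
from h import *
h=np.array([579.06,-88.31]);a=.0319;Rn=np.array([[np.cos(a),-np.sin(a)],[np.sin(a),np.cos(a)]])
cp=r.camera_params("wrist");im=r.grab_frame("wrist");cv2.imwrite("pics/w5.png",im[:,:,::-1])
import json;json.dump({k:np.asarray(v).tolist() for k,v in cp.items()},open("pics/w5.json","w"))
E
```

```text
clock: 19.77
eef_pos: [448.6, -105.6, 249.3]
tcp_rot: [3.14, -0.004, 0.099]
contact_force: [0.2, 1.1, -0.6]
opening: 0.002
grasp_force: 0.0
```

View pics/w5.png

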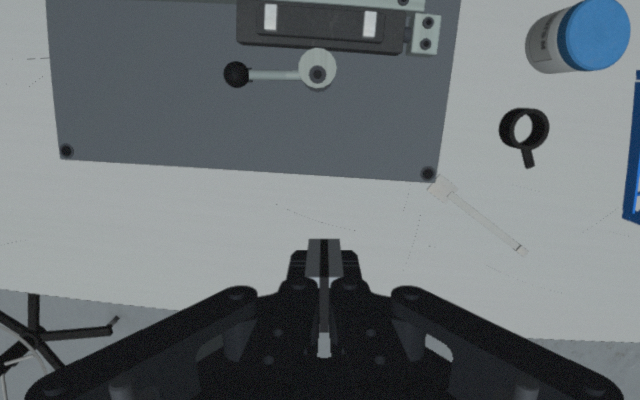

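Wrist view: the lever is closed, with the knob at (236,74) and the pivot at (317,74). The level's end at (404,50) is by the button at (408,40), and its back is on the fence.

Run:
```python
from h import *
import json
cp=json.load(open("pics/w5.json"))
h=np.array([579.06,-88.31]);a=.0319;Rn=np.array([[np.cos(a),-np.sin(a)],[np.sin(a),np.cos(a)]])
for z,uv in((16,[(238,45),(402,55)]),(38,[(237,34),(404,44)]),(60,[(270,17),(370,24)]),(45,[(236,74)]),(34,[(317,74)])):
    p=ray(cp,uv,z)[:,:2];print(z,"nest",((p-h)@Rn).round(1).tolist())
```

```text
16 nest [[-17.0, 76.8], [-15.8, -80.6]]
38 nest [[-10.6, 72.5], [-9.3, -76.8]]
60 nest [[0.6, 40.1], [0.6, -42.4]]
45 nest [[-45.5, 71.3]]
34 nest [[-40.3, -0.7]]
```

```bash
python3 -c "
from rig import r;print(r.sign_off())"
```

```text
the job is handed in; nothing more can be done
None
```

The level is home against the fence and end stop, the cam lever is closed to its stop, and the job was handed in at about 20 s; the last wrist picture agreed, but no verdict came back.

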